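Fit the filter tube to the air unit

ROBOT

A 6-joint arm with a two-finger parallel gripper is mounted at the origin on the work surface. World frame = base frame: x ahead of the robot, y to its left, z up, the work surface at z = 0. Lengths are in m, angles in rad, forces in N, time in s.
With the tool pointing down it reaches from about 0.3 to 1 m from the base axis. Payload 5.1 kg.
Tool frame: the origin (TCP) lies at the very end of the fingers, on their centre line; the grasp point (between the pads) lies 19 mm behind it; z points along the fingers, y is the line along which they close (so a half turn about z gives the same grasp; the last joint's range is limited). The gripper opens to 95 mm and grips with 3 to 60 N. Pads are 20 mm wide; open, the fingers measure 119 mm over their backs; the gripper's body (75 mm by 180 mm) begins 59 mm behind the grasp point.
Start: joints at [-1.188, 0.124, 1.65, -0, 1.367, -0.083], TCP at [0.292, -0.581, 0.177] pointing down, gripper open.
Joint ranges: [-2.61, 2.61], [-1.02, 2.33], [0.03, 2.71], [-1.35, 4.49], [0.32, 2.68], [-2.91, 2.91]. Speed limits (rad/s): [2.57, 2.57, 3.14, 3.14, 3.14, 3.14].

INTERFACE

Orientations are given as a unit quaternion [w, x, y, z].
In Python, from station import goto, movel, movej, release, close, sleep, inverse_kinematics, get_obs, camera, Unreachable, hand_in gives the robot as it stands. Calls block until the motion is done:
- goto(position, orientation): joint-space move of the TCP to a pose.
- movel(position, rate=0.15, orientation=None): straight line of the TCP; orientation=None keeps the orientation; rate is the mean speed in m/s.
- movej(angles): joint-space move.
- release() and close(): open the fingers fully, or close them until they stop; the grip force is fixed at half the most.
- sleep(seconds).
- inverse_kinematics(position, orientation): joint angles nearest the present ones, or None.
- get_obs(): the state.
- camera(name): name is "side" or "top" or "wrist"; returns a dict with "image" (400x640x3 uint8, blue, green, red), "depth" (400x640 float32, m along the optical axis (not along the pixel's ray), 0 where there is no reading), "fov_y" (degrees; the focal length in pixels is half the picture's height over the tangent of half this angle, whatever the lens; pixels are square), "cx", "cy" (the principal point, pixels), "rvec" (rotation vector, rad) and "tvec" (3), from world to camera coordinates, as OpenCV has them. Camera axes: x right, y down, z forward; pixel columns grow to the right and rows downward; lengths in m; the calibration is good to about 2 mm. A picture is of the moment at which its call begins.
A pose or a line that the arm cannot do raises Unreachable and nothing moves.
- hand_in(): hands the job in; it is judged then, once.
The state is a dict: "clock": time; "qpos": joint angles; "joint_vel": joint speeds; "joint_efforts": joint torques, N m; "position": TCP position; "tool_rot": TCP orientation; "wrist_force": force on the tool from outside, world axes, zero at the start; "moment": the same for the moment, N m; "grip_width": finger opening in m; "gripper_force": force on a finger pad.
Only numpy, scipy, OpenCV 4.12 (cv2) and the standard library are available. Lean on these libraries where they do the work, as an engineer would, in place of code of your own. Each camera call takes 0.05 s, during which the arm holds its last target. There are 200 camera calls.

TASK

Get the clinic's air unit ready: pull the rubber dust plug out of its open port and put it in the steel tray, then take the filter tube (the one with the thick drum and flange) from the rack and push it straight down into that port, past the rubber seal, until you feel it bottom on the firm stop, which is at a different depth each time. Seat it firmly but gently: the seal resists first and is not the stop, and the stop must never take more than 35 N. Leave the tube standing fully home and let go, and leave the other things where they are.

Things in the scene. Friction and masses are not known exactly. Their poses are not given: they have to be found in the camera images.
- unit: air unit, white plastic box 170 (x) x 180 (y) x 85 high, fixed; origin at the centre of its underside, z up. Two round grey collars stand on its top: the open port (48 mm tall, 34 diameter, at x -10, y -38 mm) that holds the plug, and at x -10, y +45 mm a low capped one (26 mm tall), not used
- port (a point): centre of the open port's mouth, 133 mm above the table; vertical bore 18 mm wide below, funnel 24 mm wide narrowing to 18 in the top 4 mm. A sprung seal lip sits 14 mm down: the tube's end meets it 12 to 15 mm below the mouth and is through by 22 mm, against 6 to 14 N; then it drags less and holds the tube when let go. The flat stop, unseen, lies 27 to 39 mm down and gives 1 mm per 60 N
- plug: black rubber dust plug, loose in the open port (not gripped by the seal); knob 22 mm diameter from 4 to 32 mm above the origin, flange 30 mm diameter and 4 mm thick, shank 12 mm diameter reaching 24 mm below; origin at the centre of the flange's underside, at the port's mouth when seated, z up along the knob; 25 g
- tube: filter tube, rigid, 128 mm tall, standing in the rack; white stem 16 mm diameter, 72 mm long, its last 6 mm tapered to 12 mm; then a grey flange 40 mm diameter from 72 to 80 mm above the lower end, a grey drum 26 mm diameter from 80 to 116 mm (grip here; the fingers can slip down 1 or 2 mm to the flange), a stub 12 mm diameter; origin at the centre of the lower end, z up; 30 to 65 g
- rack: aluminium block 175 (x) x 62 (y) x 42 high, fixed, origin at the centre of its underside; three holes 18 mm wide and 30 deep in a row along its x at -56, 0 and +56 mm, each with a tube whose lower end stands 12 mm above the table
- spare_long: plain straight white tube 16 mm diameter, 115 mm long, in the rack, not used; origin at its lower end
- spare_ball: white tube 16 mm diameter with a 30 mm ball on top, 100 mm tall, in the rack, not used; origin at its lower end
- tray: open steel tray 170 (x) x 130 (y) x 34 high, walls and floor 4 mm, fixed; origin at the centre of its underside
- tape: roll of paper tape lying flat, 68 mm diameter, 24 high, loose, not used; origin at its underside
- jar: small white jar with a blue lid, 56 mm diameter, 75 high, loose, not used; origin at its underside
Not all that is in view belongs to the job. Several things have the shape of the tray; the one meant has the colours described above.

How it is judged:
By the outcome, as a careful person would: the job done as asked, in the order asked, and still so for the second after the job is handed in, with the robot touching nothing.
It also fails if it takes over 70 s, if anything falls off the work surface, if the arm or the gripper's body presses on something with over 40 N, if the wrist force passes 120 N, or if a joint passes its speed limit or range.

## Working session

There is one attempt and no reset: what is moved stays moved. The work goes in short steps, each a Python script; the robot and the scene stay as the last script left them, time stands still between calls to the robot, and variables do not carry over. Pictures are saved under pics/ and viewed, at most 10 in all, crops included, and the job is handed in when it is done.

```bash
ls; mkdir -p pics
python3 - <<'E'
from station import *
import cv2,numpy as np,pickle
d={}
for n in("side","top","wrist"):
    c=camera(n);d[n]=c;cv2.imwrite(f"pics/{n}0.png",c["image"])
    print(n,c["fov_y"],c["cx"],c["cy"],c["rvec"],c["tvec"],(c["depth"]>0).mean())
pickle.dump(d,open("c0.pkl","wb"))
o=get_obs();print({k:o[k] for k in("clock","wrist_force","tool_rot","position","grip_width")})
E
```

```text
pics
side 46.595212325595696 319.9725826090409 199.86122545775518 [ 0.27846745 -2.71797079  1.36947124] [0.47480487 0.15960136 1.05018103] 0.9958828125
top 47.788286454630004 317.50998564614383 191.03588980951662 [ 2.08672716 -2.1353758   0.21742458] [0.02822996 0.48217463 0.97841247] 0.99586328125
wrist 69.58983250271154 318.95836855378246 195.30049458873043 [-2.4759929   1.52815336  0.2038177 ] [-0.65003614 -0.02864559  0.3895326 ] 0.9952421875
{'clock': 0.15, 'wrist_force': array([0.04644536, 0.39348965, 0.82484928]), 'tool_rot': array([-7.85651680e-04,  9.72995530e-01,  2.30822588e-01, -1.19066024e-04]), 'position': array([ 0.29171721, -0.58025805,  0.17628412]), 'grip_width': 0.09476631760270737}
```

View pics/top0.png

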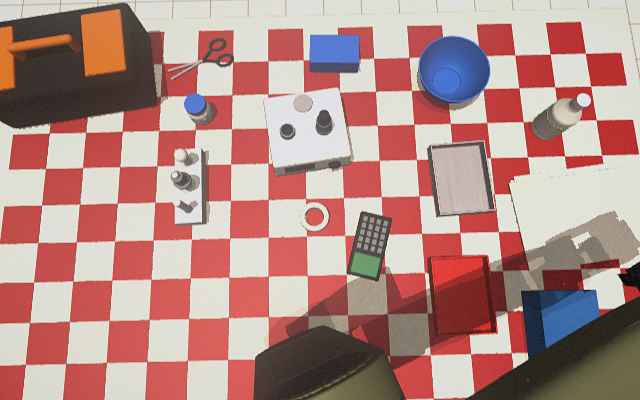

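View pics/side0.png

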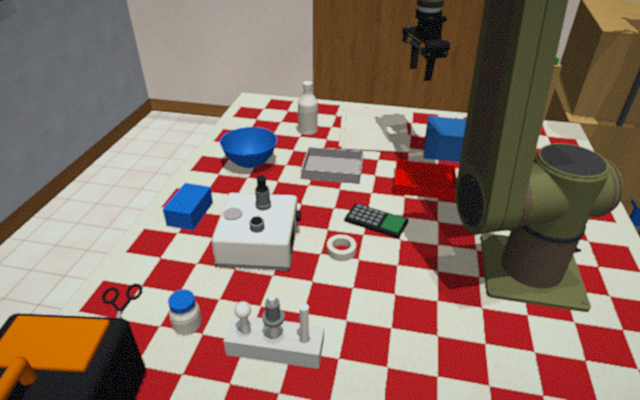

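The top view shows:
- **Unit:** about (308,130). The black plug is at (323,122), the low capped collar at (303,103), and a second dark knob at (288,130).
- **Rack:** about (190,185), with the ball tube at (182,156), the drum tube at (180,179) and the plain tube at (186,206).
- **Tray-shaped things:** grey steel at (462,178), red at (463,293), blue at (560,318). The grey one fits "steel".

Next I'll make an enlarged crop and convert to world points.

```bash
cat > h.py <<'E'
import cv2,numpy as np
def geom(c):
    f=200/np.tan(np.radians(c["fov_y"])/2)
    R=cv2.Rodrigues(np.array(c["rvec"],float))[0];return f,R,np.array(c["tvec"],float).ravel()
def cloud(c):
    f,R,t=geom(c);v,u=np.mgrid[:400,:640];z=c["depth"]
    P=np.stack([(u-c["cx"])/f*z,(v-c["cy"])/f*z,z],-1)
    return (P-t)@R
def ray(c,u,v,h):
    f,R,t=geom(c);d=R.T@np.array([(u-c["cx"])/f,(v-c["cy"])/f,1]);o=-R.T@t
    return o+d*(h-o[2])/d[2]
E
python3 - <<'E'
import pickle,cv2,numpy as np
from h import *
d=pickle.load(open("c0.pkl","rb"))
a=d["top"]["image"][85:235,150:360];b=d["top"]["image"][130:230,415:510]
cv2.imwrite("pics/crop1.png",cv2.resize(a,None,fx=3.8,fy=3.8,interpolation=cv2.INTER_CUBIC))
for n in("top","side"):
    c=d[n];P=cloud(c);np.set_printoptions(precision=4,suppress=True)
    pts={"top":[("plug",323,118),("knob2",288,128),("cap",303,102),("unit",308,150),("traymid",462,178),("tube",179,175),("ball",182,154),("long",182,205),("rack",200,185),("tape",303,216),("jar",195,102),("table",240,200)],
     "side":[("plug",262,182),("knob2",257,221),("cap",233,213),("tube",271,300),("ball",243,308),("long",305,308),("table",400,300)]}[n]
    for k,u,v in pts: print(n,k,P[v,u])
    X,Y,Z=P[...,0],P[...,1],P[...,2]
    # unit top plane
    def region(x,y,r,z0,z1):
        m=(np.hypot(X-x,Y-y)<r)&(Z>z0)&(Z<z1);return P[m]
    for nm,(u,v),z0,z1,r in [("unit top",(308,150),.08,.092,.16),("rack top",(200,185),.036,.048,.14),("tray rim",(462,178),.028,.040,.13)] if n=="top" else []:
        q=region(*P[v,u][:2],r,z0,z1);rc=cv2.minAreaRect((q[:,:2]*1000).astype(np.float32));print(nm,len(q),rc,q[:,2].mean())
E
```

```text
top plug [0.6139 0.0022 0.1659]
top knob2 [0.6129 0.0789 0.1127]
top cap [0.6829 0.0456 0.0898]
top unit [0.5712 0.0364 0.0808]
top traymid [ 0.5165 -0.3299  0.0026]
top tube [0.5079 0.31   0.1282]
top ball [0.5594 0.3108 0.111 ]
top long [0.4469 0.3074 0.1076]
top rack [0.5058 0.2886 0.0387]
top tape [0.4302 0.052  0.0228]
top jar [0.6986 0.2989 0.0674]
top table [ 0.4764  0.2029 -0.0033]
unit top 4740 ((625.5069580078125, 39.54927062988281), (168.67710876464844, 177.88829040527344), 7.64193868637085) 0.08406618419005081
rack top 1431 ((505.3177795410156, 315.6422119140625), (175.79257202148438, 62.383522033691406), 2.2134459018707275) 0.040882936438210095
tray rim 513 ((512.1522827148438, -320.6837158203125), (170.3574981689453, 132.00265502929688), 3.56307053565979) 0.032298487656631486
side plug [0.617  0.0084 0.1599]
side knob2 [0.6065 0.0893 0.1131]
side cap [0.6801 0.0453 0.0893]
side tube [0.5057 0.3196 0.1393]
side ball [0.5578 0.3227 0.1098]
side long [0.4474 0.3145 0.1269]
side table [0.2825 0.15   0.0023]
```

View pics/crop1.png

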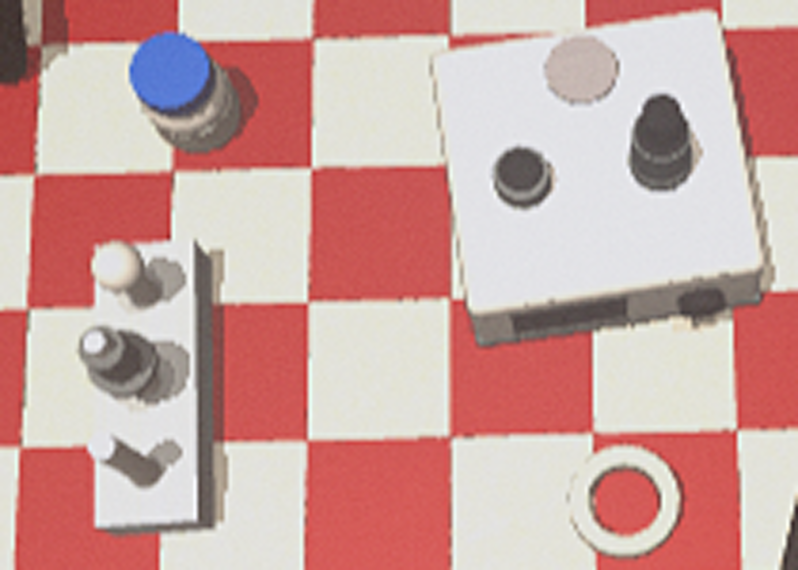

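The crop confirms three things:
- The plug, with its tall collar, is at about (660,130) in the crop.
- The low capped collar is at (522,172). Its height of 113 mm fits.
- The drum-and-flange tube is the middle one in the rack, between the ball tube and the plain tube.

The fitted sizes match the description too: unit 169x178, rack 176x62, tray 170x132. Next I'll hover over the port and measure with the wrist camera.

```bash
cat >> h.py <<'E'
def q(deg):
    a=np.radians(deg)/2;return [0,np.cos(a),np.sin(a),0]
E
python3 - <<'E'
from station import *
from h import *
import pickle
np.set_printoptions(precision=4,suppress=True)
p=get_obs()["position"]
movel([p[0],p[1],.30],rate=.25)
goto([.6195,.0015,.27],q(2.2))
o=get_obs();print(o["clock"],o["position"],o["tool_rot"],o["qpos"],o["wrist_force"])
c=camera("wrist");f,R,t=geom(c);print("cam",-R.T@t,R)
pickle.dump(c,open("c1.pkl","wb"));cv2.imwrite("pics/w1.png",c["image"])
P=cloud(c)
for z0,z1 in[(.155,.172),(.128,.142)]:
    m=(np.hypot(P[...,0]-.62,P[...,1])<.03)&(P[...,2]>z0)&(P[...,2]<z1)
    v,u=np.nonzero(m)
    if len(v):
        qq=P[m];print(z0,len(v),u.mean(),v.mean(),qq.mean(0),cv2.minEnclosingCircle((qq[:,:2]*1000).astype(np.float32)))
E
```

```text
3.1667 [0.6195 0.0007 0.27  ] [ 0.0001  0.9998  0.0187 -0.    ] [-0.0853  0.0163  1.6094 -0.0003  1.5159  1.4481] [ 0.4779 -0.1907 -0.2337]
cam [0.6933 0.0031 0.4771] [[ 0.0364 -0.9993  0.0015]
 [-0.9647 -0.0348  0.2611]
 [-0.2609 -0.0109 -0.9653]]
0.155 319 319.77742946708463 182.26959247648904 [ 0.6238 -0.0008  0.1642] ((622.9595336914062, -0.8805151581764221), 11.088295936584473)
0.128 275 319.53818181818184 172.2109090909091 [ 0.6296 -0.0005  0.1348] ((623.1495361328125, -0.8225567936897278), 17.03635597229004)
```

View pics/w1.png

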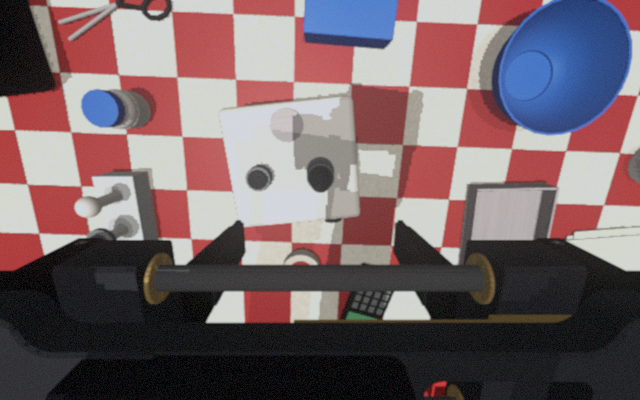

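The wrist view shows the plug at (320,180) and the port directly below it. The fitted circles have radii 11.1 and 17.0 mm (given 11 and 17), both centred near (0.623, -0.001). I'll pull the plug and put it in the steel tray.

Run:
```python
from station import *
from h import *
import pickle
np.set_printoptions(precision=4,suppress=True)
def rep(s):
    o=get_obs();print(s,round(o["clock"],2),o["position"],o["wrist_force"],"w",round(o["grip_width"],4),o["gripper_force"])
Q=q(2.2)
movel([.623,-.001,.18],rate=.15,orientation=Q)
movel([.623,-.001,.141],rate=.08);rep("at plug")
close();rep("closed")
movel([.623,-.001,.20],rate=.1);rep("up")
movel([.623,-.001,.27],rate=.2)
c=camera("wrist");pickle.dump(c,open("c2.pkl","wb"));cv2.imwrite("pics/w2.png",c["image"])
P=cloud(c)
m=(np.hypot(P[...,0]-.623,P[...,1])<.035)&(P[...,2]>.126)&(P[...,2]<.140)
print(m.sum(),P[m].mean(0) if m.any() else "",cv2.minEnclosingCircle((P[m][:,:2]*1000).astype(np.float32)) if m.any() else "")
```

```text
at plug 4.6 [ 0.6229 -0.001   0.1406] [-0.7452 -0.1316  0.6485] w 0.0952 0.0
closed 6.12 [ 0.623 -0.001  0.141] [-0.4446 -0.5466  0.4146] w 0.0005 0.0
up 6.86 [ 0.6227 -0.001   0.1996] [-0.4588 -0.4558  0.3051] w 0.0007 0.0
279 [ 0.6297 -0.0004  0.1346] ((623.1731567382812, -0.6835959553718567), 16.99789810180664)
```

View pics/w2.png

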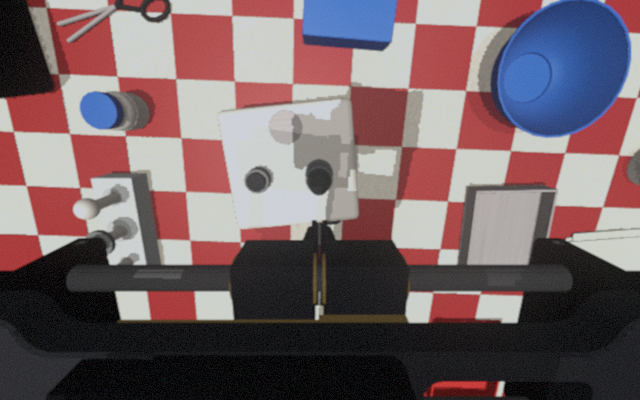

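The close ended at 0.5 mm, so the grasp missed. The picture shows the plug still in the port at (319,178) with the fingers empty. Before retrying I'll check the fingertip against the outside cameras.

Run:
```python
from station import *
from h import *
import pickle
np.set_printoptions(precision=4,suppress=True)
for n in("c1","c2"):
    P=cloud(pickle.load(open(n+".pkl","rb")))
    for z0,z1 in[(.155,.175),(.128,.142)]:
        m=(np.hypot(P[...,0]-.62,P[...,1])<.035)&(P[...,2]>z0)&(P[...,2]<z1)
        print(n,m.sum(),P[m].mean(0),cv2.minEnclosingCircle((P[m][:,:2]*1000).astype(np.float32))if m.any() else 0)
    t=(abs(P[...,0]-.75)<.08)&(abs(P[...,1]-.2)<.03)
    print("table",np.median(P[t][:,2]))
out=[]
p=get_obs()["position"];print(p,get_obs()["qpos"])
for n in("side","top"):
    c=camera(n);pickle.dump(c,open(f"c3{n}.pkl","wb"));f,R,t=geom(c)
    X=R@p+t;u,v=int(f*X[0]/X[2]+c["cx"]),int(f*X[1]/X[2]+c["cy"]);print(n,u,v)
    P=cloud(c)
    m=(np.hypot(P[...,0]-p[0],P[...,1]-p[1])<.06)&(P[...,2]>.2)&(P[...,2]<.31)
    print("finger lowest",np.percentile(P[m][:,2],[1,5]) if m.any() else 0, P[m&(P[...,2]<np.percentile(P[m][:,2],5))].mean(0))
    im=c["image"].copy();cv2.circle(im,(u,v),3,(0,255,0),1)
    out.append(cv2.resize(im[max(v-60,0):v+90,u-60:u+60],(400,500)))
cv2.imwrite("pics/chk.png",np.hstack(out))
```

```text
c1 319 [ 0.6238 -0.0008  0.1642] ((622.9595336914062, -0.8805151581764221), 11.088295936584473)
c1 275 [ 0.6296 -0.0005  0.1348] ((623.1495361328125, -0.8225567936897278), 17.03635597229004)
table -0.0001354448584197968
c2 320 [ 0.6239 -0.0006  0.1641] ((623.180908203125, -0.5915159583091736), 10.960358619689941)
c2 277 [ 0.6297 -0.0004  0.1347] ((623.1141967773438, -0.6729913949966431), 16.966527938842773)
table -0.00015521741932291916
[ 0.6221 -0.0009  0.2677] [-0.0877  0.025   1.6044 -0.      1.5155  1.4447]
side 257 137
finger lowest [0.3062 0.3064] [0.6132 0.0009 0.3061]
top 324 93Traceback (most recent call last):
  File "<stdin>", line 19, in <module>
    return _quantile_unchecked(
        a, q, axis, out, overwrite_input, method, keepdims, weights)
    return _ureduce(a,
                    func=_quantile_ureduce_func,
    ...<5 lines>...
                    overwrite_input=overwrite_input,
                    method=method)
    r = func(a, **kwargs)
    result = _quantile(arr,
                       quantiles=q,
    ...<2 lines>...
                       out=out,
                       weights=wgt)
    slices_having_nans = np.isnan(arr[-1, ...])
                                  ~~~^^^^^^^^^
IndexError: index -1 is out of bounds for axis 0 with size 0
```

Run:
```python
from h import *
from station import camera,get_obs
import pickle
cs={"side":pickle.load(open("c3side.pkl","rb")),"top":camera("top")}
p=get_obs()["position"];out=[]
for n,c in cs.items():
    f,R,t=geom(c);X=R@p+t;u,v=int(f*X[0]/X[2]+c["cx"]),int(f*X[1]/X[2]+c["cy"])
    im=c["image"].copy();cv2.circle(im,(u,v),2,(0,255,0),1)
    out.append(cv2.resize(im[max(v-60,0):max(v-60,0)+150,u-60:u+60],(400,500)))
cv2.imwrite("pics/chk.png",np.hstack(out))
```

```text
(no output)
```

View pics/chk.png

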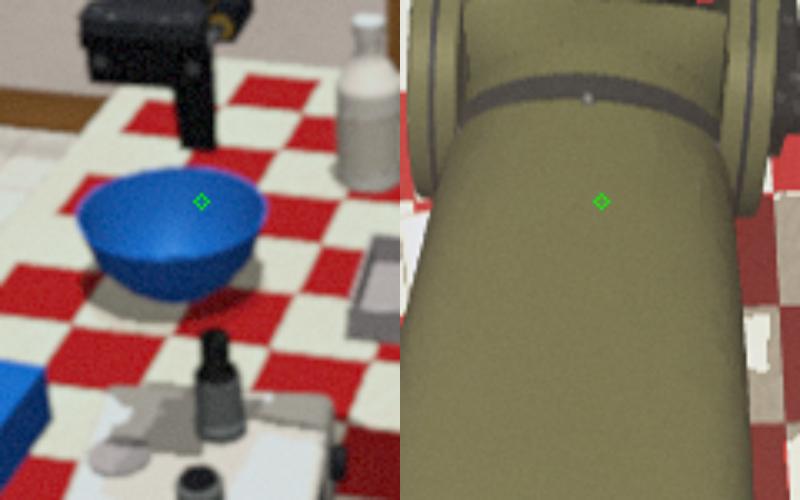

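The side view shows the closed fingertip well above the projected TCP (green), by about 38 mm. So the reported TCP seems to lie beyond the real finger ends. I'll measure this with the stored wrist depth.

Run:
```python
from h import *
import pickle
np.set_printoptions(precision=4,suppress=True)
for n,pts in(("c1",[(236,222),(237,228),(398,222),(396,228)]),("c2",[(320,221),(320,226),(318,232),(322,232),(312,232),(328,232)])):
    c=pickle.load(open(n+".pkl","rb"));P=cloud(c)
    for u,v in pts: print(n,u,v,P[v,u])
    m=(abs(P[...,0]-.622)<.03)&(abs(P[...,1])<.065)&(P[...,2]>.2)&(P[...,2]<.36)
    print(m.sum(),np.percentile(P[m][:,2],[0,1,3]),P[m&(P[...,2]<P[m][:,2].min()+.006)].min(0),P[m&(P[...,2]<P[m][:,2].min()+.006)].max(0))
c=pickle.load(open("c3side.pkl","rb"));P=cloud(c);f,R,t=geom(c);print("side cam",-R.T@t)
m=(abs(P[...,0]-.622)<.04)&(abs(P[...,1])<.04)&(P[...,2]>.2)&(P[...,2]<.33)
print(m.sum(),P[m].min(0),P[m].max(0))
```

```text
c1 236 222 [0.6295 0.0515 0.3105]
c1 237 228 [0.628  0.0494 0.3165]
c1 398 222 [ 0.6327 -0.0483  0.3096]
c1 396 228 [ 0.6298 -0.0467  0.3123]
2840 [0.3061 0.3075 0.3092] [ 0.6084 -0.0517  0.3061] [0.634  0.0526 0.3121]
c2 320 221 [ 0.5521 -0.006   0.0845]
c2 320 226 [ 0.6334 -0.0018  0.3133]
c2 318 232 [ 0.6332 -0.0006  0.3225]
c2 322 232 [ 0.6348 -0.0028  0.3261]
c2 312 232 [0.6341 0.0028 0.3249]
c2 328 232 [ 0.6348 -0.0062  0.3257]
663 [0.3053 0.3063 0.308 ] [ 0.6326 -0.0056  0.3053] [0.6351 0.0038 0.3113]
side cam [0.3197 0.8293 0.7509]
123 [ 0.6112 -0.0072  0.3061] [0.6348 0.0093 0.3299]
```

Both cameras agree: the real fingertips are about 37 mm above the reported TCP (x and y are fine). That explains the miss, since the tips closed at z of about 0.178, above the plug's top at 0.165. I'll correct by commanding z = tip z − 0.037 and retry.

```bash
cat >> h.py <<'E'
OFF=.037
def rep(s):
    from station import get_obs
    o=get_obs();print(s,round(o["clock"],2),o["position"].round(4),o["wrist_force"].round(2),"w",round(o["grip_width"],4),o["gripper_force"])
    return o
E
python3 - <<'E'
from station import *
from h import *
import pickle
release();rep("open")
movel([.623,-.001,.165-OFF],rate=.15,orientation=q(2.2));rep("a")
movel([.623,-.001,.1415-OFF],rate=.06);rep("b")
close();rep("closed")
movel([.623,-.001,.20-OFF],rate=.1);o=rep("up")
c=camera("wrist");pickle.dump(c,open("c4.pkl","wb"));
for n in["side"]:
    c=camera(n);P=cloud(c);X=P
    m=(abs(P[...,0]-.622)<.04)&(abs(P[...,1])<.04)&(P[...,2]>.14)&(P[...,2]<.30)
    print(m.sum(),P[m].min(0),P[m].max(0))
E
```

```text
open 9.09 [ 0.623 -0.001  0.27 ] [ 0.14 -0.05  0.15] w 0.0949 0.0
a 10.19 [ 0.6239 -0.0011  0.1294] [ 0.64 -0.27  0.2 ] w 0.0955 0.0
b 10.73 [ 0.6227 -0.001   0.1039] [ 0.29 -0.38 -0.25] w 0.0953 0.0
closed 11.88 [ 0.623  -0.001   0.1045] [-0.62  0.58 -0.3 ] w 0.0212 29.999976754188538
up 12.62 [ 0.6227 -0.001   0.1627] [ 0.35 -0.9   0.65] w 0.0213 30.000040233135223
433 [ 0.58664285 -0.03962832  0.16590089] [0.63485278 0.03927087 0.29992289]
```

Run:
```python
from station import *
from h import *
import pickle
movel([.623,-.001,.26-OFF],rate=.25)
goto([.512,-.3205,.20-OFF],q(3.5));rep("over tray")
movel([.512,-.3205,.0415-OFF],rate=.12);rep("down")
release();rep("rel")
movel([.512,-.3205,.20-OFF],rate=.25);rep("up")
c=camera("wrist");P=cloud(c);cv2.imwrite("pics/w5.png",c["image"])
m=(abs(P[...,0]-.512)<.078)&(abs(P[...,1]+.3205)<.057)&(P[...,2]>.008)&(P[...,2]<.06)
print(m.sum(),P[m].mean(0),P[m].min(0),P[m].max(0))
```

```text
over tray 14.4 [ 0.5125 -0.3197  0.1629] [ 0.61  0.18 -1.08] w 0.0213 30.000061690807343
down 15.87 [ 0.5127 -0.321   0.0056] [-1.32 -0.46  0.17] w 0.0216 29.999946355819702
rel 17.13 [ 0.512  -0.3205  0.0045] [-0.97 -0.68 -0.  ] w 0.095 0.0
up 17.92 [ 0.5112 -0.3199  0.1613] [-0.44  0.34 -0.75] w 0.0948 0.0
574 [ 0.49699609 -0.31882569  0.04070829] [ 0.43400459 -0.37748506  0.0081954 ] [ 0.52721065 -0.26351879  0.05999663]
```

Run:
```python
from station import *
from h import *
import pickle
goto([.60,0,.30-OFF],q(2.2));sleep(.2);rep("over port")
c=camera("wrist");pickle.dump(c,open("c6.pkl","wb"));P=cloud(c)
def circ(P,x,y,r,z0,z1,s):
    m=(np.hypot(P[...,0]-x,P[...,1]-y)<r)&(P[...,2]>z0)&(P[...,2]<z1)
    if m.sum()<5: print(s,"none");return
    print(s,m.sum(),P[m].mean(0).round(4),cv2.minEnclosingCircle((P[m][:,:2]*1000).astype(np.float32)))
circ(P,.623,-.001,.03,.130,.137,"rim");circ(P,.623,-.001,.03,.14,.17,"plug gone?")
a=c["image"]
goto([.47,.3156,.30-OFF],q(2.2));sleep(.2);rep("over rack")
c=camera("wrist");pickle.dump(c,open("c7.pkl","wb"));P=cloud(c)
circ(P,.505,.316,.03,.133,.148,"stub");circ(P,.505,.316,.03,.120,.132,"drum top");circ(P,.505,.316,.03,.086,.096,"flange")
circ(P,.5055+.0028,.316,.14,.038,.045,"racktop")
m=(P[...,2]>.037)&(P[...,2]<.046)&(np.hypot(P[...,0]-.505,P[...,1]-.316)<.12);print(m.sum(),cv2.minAreaRect((P[m][:,:2]*1000).astype(np.float32)))
cv2.imwrite("pics/w67.png",cv2.resize(np.hstack([a,c["image"]]),(800,250)))
```

```text
over port 19.48 [ 0.5998 -0.0011  0.2624] [ 0.18  1.15 -0.32] w 0.0952 0.0
rim 431 [ 0.6232 -0.0008  0.1324] ((623.075439453125, -0.7793241739273071), 17.022377014160156)
plug gone? none
over rack 21.02 [0.4706 0.3147 0.2629] [0.27 0.09 0.  ] w 0.0951 0.0
stub 90 [0.5067 0.3156 0.1394] ((506.4550476074219, 315.5282287597656), 5.983958721160889)
drum top 290 [0.5072 0.3155 0.1276] ((506.4967956542969, 315.5988464355469), 12.927486419677734)
flange 325 [0.5107 0.3158 0.0917] ((506.5473937988281, 315.5478210449219), 19.886104583740234)
racktop 3604 [0.5114 0.3157 0.0417] ((506.1829833984375, 315.8453063964844), 92.15660858154297)
3608 ((506.2975769042969, 315.47698974609375), (174.8106231689453, 62.06531524658203), 2.222566843032837)
```

View pics/w67.png

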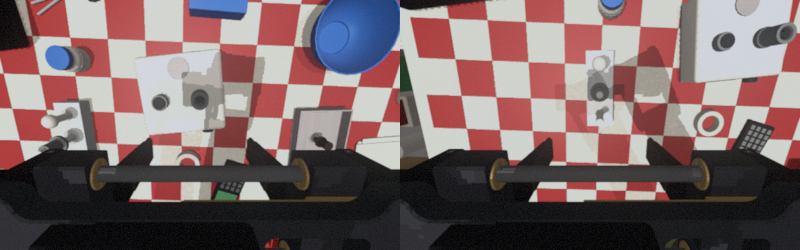

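The left half shows the plug lying in the steel tray at (320,140) and the port empty at (200,100). The right half shows the drum tube as the middle of the three, at (600,90). The fitted radii match the sizes: stub 6.0, drum 12.9, flange 19.9 mm. Next I'll grasp the tube.

Run:
```python
from station import *
from h import *
import pickle
x,y=.5065,.3156
movel([x,y,.17-OFF],rate=.2,orientation=q(2.2))
movel([x,y,.0955-OFF],rate=.08);rep("at")
close();rep("closed")
movel([x,y,.16-OFF],rate=.08);rep("lifted")
movel([x,y,.27-OFF],rate=.2);sleep(.2);o=rep("up");p=o["position"]
c=camera("wrist");P=cloud(c);pickle.dump(c,open("c8.pkl","wb"))
D=P-p
for z0,z1 in[(.025,.0345),(.02,.036)]:
    m=(np.hypot(D[...,0],D[...,1])<.03)&(D[...,2]>z0)&(D[...,2]<z1)
    if m.sum()>4:print(m.sum(),D[m].mean(0),D[m].min(0),D[m].max(0))
c=camera("side");P=cloud(c);pickle.dump(c,open("c8s.pkl","wb"));D=P-p
for z0 in np.arange(-.06,.05,.01):
    m=(np.hypot(D[...,0],D[...,1])<.03)&(D[...,2]>z0)&(D[...,2]<z0+.01)
    if m.sum()>4:print(round(z0,3),m.sum(),D[m].mean(0).round(4),D[m].min(0).round(4),D[m].max(0).round(4))
```

```text
at 22.98 [0.5071 0.3159 0.0593] [-0.22 -0.86  0.15] w 0.0951 0.0
closed 24.07 [0.5065 0.3156 0.0585] [0.73 0.5  0.69] w 0.0255 29.999272227287292
lifted 25.02 [0.5061 0.3153 0.1223] [ 0.6  -0.36 -0.75] w 0.0254 29.999053180217743
up 25.93 [0.5055 0.3151 0.2306] [-0.25 -0.33 -0.19] w 0.0255 29.99911218881607
737 [0.01434012 0.0002954  0.0322345 ] [ 0.00242399 -0.0175527   0.02501773] [0.020168   0.01872774 0.03449828]
774 [0.01419115 0.00026703 0.03231862] [ 0.00242399 -0.0175527   0.02352813] [0.020168   0.01872774 0.03591699]
-0.05 10 [-0.0009  0.0044 -0.0427] [-0.0057  0.0023 -0.0458] [ 0.005   0.0067 -0.04  ]
-0.04 41 [-0.001   0.0043 -0.0348] [-0.0072 -0.0002 -0.0398] [ 0.0074  0.0073 -0.0304]
-0.03 43 [-0.0014  0.0042 -0.0248] [-0.0074 -0.003  -0.0298] [ 0.0073  0.0082 -0.0206]
-0.02 39 [-0.0011  0.0047 -0.015 ] [-0.0068  0.0002 -0.0198] [ 0.0064  0.008  -0.0103]
-0.01 42 [-0.0013  0.0046 -0.0051] [-0.0075 -0.0007 -0.0096] [ 0.0075  0.0085 -0.0001]
0.0 47 [-0.0015  0.0046  0.0048] [-0.0072 -0.0024  0.0004] [0.0064 0.0085 0.0096]
0.01 18 [-0.0018  0.0053  0.0125] [-0.0072 -0.0004  0.0106] [0.0052 0.0079 0.0164]
0.02 41 [-0.0037  0.0139  0.028 ] [-0.0185 -0.0001  0.0257] [0.0178 0.0184 0.03  ]
0.03 179 [-0.0051  0.0075  0.0343] [-0.0189 -0.0179  0.0301] [0.0207 0.0197 0.04  ]
0.04 87 [-0.0029  0.0099  0.0443] [-0.0116 -0.0194  0.0401] [0.0125 0.019  0.0498]
```

The tube is held vertical and centred within about 0.5 mm, and its lower end is about 46 mm below the reported TCP, as expected. I'll move over the port and enter, stopping short of the seal to check lateral forces.

Run:
```python
from station import *
from h import *
x,y=.6231,-.0008
M=.133+.0465
goto([x,y,M+.035],q(2.2));sleep(.3);rep("hover")
movel([x,y,M+.003],rate=.08);sleep(.2);rep("mouth")
for d in(.003,.006,.009,.011):
    movel([x,y,M-d],rate=.03);o=rep(d)
    if np.linalg.norm(o["wrist_force"])>8: print("stop");break
```

```text
hover 27.6 [6.231e-01 1.000e-04 2.146e-01] [-0.23 -0.64 -0.11] w 0.0254 29.999201595783234
mouth 28.35 [ 0.6236 -0.0009  0.1833] [ 0.28 -0.84 -0.8 ] w 0.0258 29.999143481254578
0.003 28.7 [ 0.6228 -0.0008  0.176 ] [ 0.86 -0.28  0.13] w 0.0256 29.999114871025085
0.006 28.95 [ 0.6229 -0.0008  0.1732] [ 0.37  0.21 -0.27] w 0.0252 29.99910056591034
0.009 29.2 [ 0.6229 -0.0008  0.1701] [ 0.25  1.06 -0.39] w 0.0256 29.999180138111115
0.011 29.45 [ 0.623  -0.0008  0.1683] [ 0.21  0.5  -0.1 ] w 0.0254 29.999082684516907
```

Run:
```python
from station import *
from h import *
x,y=.6231,-.0008
M=.133+.0465
d=.011;hist=[];drag=None
while d<.0425:
    step=.001 if d<.0245 else .0003
    d+=step
    movel([x,y,M-d],rate=.02);o=get_obs();F=o["wrist_force"];hist.append(F[2])
    print(round(d*1e3,1),o["position"][2].round(4),F.round(1),end=" | ")
    lim=18 if d<.0245 else np.median(hist[-9:-2])+9
    if d>.026 and F[2]>lim or F[2]>24 or np.hypot(*F[:2])>8: print("stop");break
rep("end");sleep(.1);rep("settled")
```

```text
12.0 0.1674 [0.5 0.4 0.3] | 13.0 0.1664 [-0.6 -0.9  0.2] | 14.0 0.1654 [-0.1 -0.5  0.4] | 15.0 0.1644 [-0.2 -0.1 -0.2] | 16.0 0.1635 [ 0.8  0.4 -1.1] | 17.0 0.1628 [-0.7  0.9  0.9] | 18.0 0.1622 [-0.9  0.6  4.5] | 19.0 0.1615 [-1.8  1.3  4.8] | 20.0 0.1613 [-1.5  1.2  7.6] | 21.0 0.1603 [-1.8  0.7  6.9] | 22.0 0.1584 [-1.3  2.3  5.4] | 23.0 0.1572 [-1.3  0.4  5.7] | 24.0 0.1562 [0.5 0.7 4.6] | 25.0 0.1547 [-0.2  0.   3. ] | 25.3 0.1545 [ 0.4 -0.4  5.4] | 25.6 0.1541 [-0.4  0.2  5.9] | 25.9 0.1539 [-1.7  1.   4.4] | 26.2 0.1531 [-1.   1.1  3.7] | 26.5 0.153 [-0.   1.   4.2] | 26.8 0.153 [-0.1  0.6  4.4] | 27.1 0.1525 [0.5 0.1 3.7] | 27.4 0.1524 [0.6 0.8 4.9] | 27.7 0.1511 [0.8 1.3 1.3] | 28.0 0.151 [-0.  -1.1  1.7] | 28.3 0.151 [1.  0.6 1. ] | 28.6 0.151 [0.4 0.1 2.6] | 28.9 0.151 [0.6 0.7 3.5] | 29.2 0.1509 [0.7 0.9 5.6] | 29.5 0.15 [-0.6 -0.   3. ] | 29.8 0.1498 [-0.5  0.9  4.5] | 30.1 0.1498 [0.  1.2 5.5] | 30.4 0.1498 [-0.4  0.4  6.7] | 30.7 0.1498 [-0.4  1.3  7.1] | 31.0 0.149 [-0.6 -0.4  4.7] | 31.3 0.1488 [-1.3  0.8  6.8] | 31.6 0.1481 [0.2 1.1 5.4] | 31.9 0.148 [-0.  -0.   6.3
[... 587 characters left out ...]
4] | 37.9 0.1426 [-0.6  0.4  6.9] | 38.2 0.1425 [-0.7  1.3  8. ] | 38.5 0.1424 [-2.4  0.4  9.2] | 38.8 0.1424 [-1.5  0.9  8.3] | 39.1 0.1416 [-0.8  0.8  7.8] | 39.4 0.1416 [-0.7 -0.2  8.3] | 39.7 0.1416 [-1.   1.2  9.7] | 40.0 0.1416 [-2.5  0.8 10.5] | 40.3 0.1416 [-2.3  0.8 12.2] | 40.6 0.1416 [-3.3  0.7 12.4] | 40.9 0.1416 [-3.1  0.6 13.3] | 41.2 0.1415 [-3.5  0.5 14.3] | 41.5 0.1415 [-3.5  1.1 14.4] | 41.8 0.1415 [-4.7  1.7 16.6] | 42.1 0.1415 [-5.2  0.8 16.9] | 42.4 0.1415 [-4.8  0.8 18. ] | 42.7 0.1415 [-5.5  0.9 18.1] | end 47.7 [ 0.6244 -0.0007  0.1415] [-5.48  0.92 18.14] w 0.0258 30.011636316776276
settled 47.8 [ 0.6243 -0.0007  0.1415] [-5.38  1.45 19.08] w 0.0252 30.01167744398117
```

There was a soft resistance peak of about 8 N from 17 to 22 mm, which was the seal. Stick-slip drag followed. Since 39 mm commanded, the tool height has held at 0.1415 while the force rose from 8 to 19 N, so this is the stop. I'll firm up slightly to about 24 N, easing the side force, and check the flange height.

Run:
```python
from station import *
from h import *
x,y=.6231,-.0008
M=.133+.0465
d=.0427
while d<.047:
    d+=.0005;x=max(x-.0004,.6211)
    movel([x,y,M-d],rate=.02);F=get_obs()["wrist_force"];o=rep(round(d*1e3,1))
    if F[2]>23.5:break
p=o["position"]
c=camera("wrist");P=cloud(c)
m=(np.hypot(P[...,0]-.6235,P[...,1]+.001)<.022)&(np.hypot(P[...,0]-.6235,P[...,1]+.001)>.0145)&(P[...,2]>.15)&(P[...,2]<.19)
print(m.sum(),np.percentile(P[m][:,2],[10,50,90]),P[m].mean(0))
h=P[m][:,2];print("flange top->depth mm", (0.133+.080-np.percentile(h,50))*1e3)
```

```text
43.2 48.05 [ 0.6243 -0.0007  0.1414] [-5.77  1.96 19.53] w 0.0256 30.012479424476624
43.7 48.3 [ 0.6242 -0.0007  0.1414] [-4.99  1.59 20.63] w 0.0254 30.01350313425064
44.2 48.55 [ 0.6242 -0.0007  0.1415] [-5.4   1.71 22.45] w 0.0256 30.01453936100006
44.7 48.8 [ 0.6242 -0.0007  0.1414] [-4.7   1.16 23.65] w 0.0253 30.01574009656906
718 [0.16993715 0.17455271 0.18416011] [ 6.38114473e-01 -4.04958340e-04  1.75524527e-01]
flange top->depth mm 38.44729094307397
```

The tool height stays fixed under 23.6 N and the flange top gives a depth of about 38 mm, within the 27–39 mm range. I'll unload the arm, release, back off and verify.

```bash
python3 - <<'E'
from station import *
from h import *
movel([.6240,-.0008,.1416],rate=.03);rep("unloaded")
release();rep("open")
movel([.6240,-.0008,.25],rate=.15)
goto([.58,-.001,.30],q(2.2));sleep(.2);rep("clear")
c=camera("wrist");P=cloud(c);cv2.imwrite("pics/w9.png",c["image"])
r=np.hypot(P[...,0]-.6235,P[...,1]+.001)
for s,z0,z1 in(("stub",.217,.235),("drum",.202,.216),("flange",.168,.182)):
    m=(r<.03)&(P[...,2]>z0)&(P[...,2]<z1)
    print(s,m.sum(),np.median(P[m][:,2]),cv2.minEnclosingCircle((P[m][:,:2]*1000).astype(np.float32)))
c=camera("side");cv2.imwrite("pics/s9.png",c["image"][80:380,130:430]);
E
python3 -c "
import cv2,numpy as np
a=cv2.resize(cv2.imread('pics/w9.png'),(480,300));b=cv2.imread('pics/s9.png');cv2.imwrite('pics/fin.png',np.hstack([a,b]))"
```

```text
unloaded 49.24 [ 0.6237 -0.0007  0.1416] [-2.67  1.69  6.99] w 0.0258 30.003602206707
open 50.46 [ 0.624  -0.0008  0.1416] [ 0.16 -0.09 -0.65] w 0.0953 0.0
clear 51.91 [ 0.5795 -0.001   0.2975] [-0.06 -0.3  -0.07] w 0.0951 0.0
stub 127 0.22323748082432435 ((621.857421875, -5.016188621520996), 6.024294853210449)
drum 399 0.2111652752116327 ((622.010009765625, -4.368897914886475), 13.03217601776123)
flange 412 0.17540403178612404 ((622.407470703125, -3.0858142375946045), 19.912343978881836)
```

View pics/fin.png

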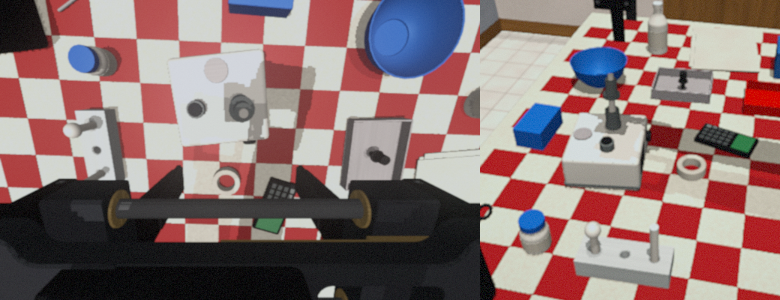

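The left view shows the tube standing in the port at about (242,108) and the plug in the steel tray at (376,155). The right view shows the other things undisturbed. The stub top at z = 0.223 gives a depth of about 38 mm, so the tube stayed home after release. It leans about 2°, which is within the bore's play.

```bash
python3 -c "
from station import *
print(hand_in())"
```

```text
the job is handed in; nothing more can be done
None
```

The job is handed in, with no verdict returned: the plug is in the steel tray, and the filter tube is pushed home about 38 mm deep (wrist force peaked near 24 N) and released, leaning about 2°, at about 52 of the 70 s.

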